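Check that a bin's latch lever stops short of its grip bar

ROBOT

A 7-joint arm with a two-finger parallel gripper is mounted at the origin on the work surface. World frame = base frame: x ahead of the robot, y to its left, z up, the work surface at z = 0. Lengths are in mm, angles in degrees, forces in N, time in s.
With the tool pointing down it reaches from about 425 to 875 mm from the base axis. Payload 4.7 kg.
Tool frame: the origin (TCP) lies at the very end of the fingers, on their centre line; the grasp point (between the pads) lies 19 mm behind it (grip_point_offset is the distance from the TCP to the grasp point, in mm); z points along the fingers, y is the direction in which the jaws open and shut (so a half turn about z gives the same grasp; the last joint's range is limited). The gripper opens to 87 mm and grips with 3 to 60 N. Pads are 19 mm wide; open, the fingers measure 117 mm over their backs; the gripper's body (75 mm by 190 mm) begins 51 mm behind the grasp point.
Start: joints at [72.599, 18.392, -4.016, 83.108, 1.295, 78.541, -3.26], TCP at [203.09, -617.479, 222.587] pointing down, gripper open.
Joint ranges: [-163.93, 163.93], [-17.29, 119.83], [-79.2, 71.16], [3.27, 140.29], [-89.18, 269.18], [5.43, 117.66], [-154.24, 154.24]. Speed limits (degrees/s): [147.25, 147.25, 180, 180, 180, 180, 180].

INTERFACE

Orientations are given as [roll, pitch, yaw] about the fixed x, y, z axes, in that order (R = Rz(yaw) Ry(pitch) Rx(roll)).
In Python, from workcell import * gives the robot as it stands.
- The arm moves only by the shell command python3 -m pendant 'ROWS' [OPENING] [FORCE]. ROWS is text: rows parted by semicolons, each of 4 numbers parted by spaces: the shift along the world's x, y, z in cm, then the turn about the world's z in rad. A call has 1 to 12 rows; each row is the pose to reach, as a shift and turn from the pose commanded when the call began; what a row does not reach only later rows make up. A row lasts 1/10 s, in which the tool goes at most 50 mm and 8.59 degrees, less where a joint would pass 70% of its speed; a pose out of reach is approached as far as the arm can. A call with a gripper value outside its range is refused whole. OPENING is the opening, from 0 (shut) to 1 (fully open), set as the call begins (- or left out, the last holds). The fingers move at their own pace and stop on an object; FORCE is the grip in N (left out, the last holds). Time passes only in rows, so rows that repeat a pose let the fingers close. It gives the time, the measured TCP pose, the force and the opening at its end, in the units of the state.
- sense(): the state, without advancing time (a new reading comes with each control period).
- snapshot(name): name is "side" or "top"; returns (picture, depth): 420x560x3 uint8, red, green, blue; 420x560 float32, mm along the optical axis (not along the pixel's ray), 0 where there is no reading.
- calibration(name): a dict with "fx", "fy", "cx", "cy" (pixels), "eye" and "rotation" of the camera in the world. Camera axes: x right, y up, looking along -z (the intrinsics and any distortion apply to the point x, -y, -z); pixel columns grow to the right and rows downward; lengths in mm; the calibration is good to about 2 mm. A picture is of the moment at which its call begins. calibration takes no time and is no camera call.
- finish_job(): hands the job in, once; it reports no verdict.
Trained networks look in the newest picture that a camera, given by its name, has taken for a name from the list of things; names that differ only in an ending like _2 or _b are one class to them, and where a whole thing is asked for, a point or a joint stands for the part that bears it (a point fixed in the world has none). Each returns a list of dicts, best first, with "p" (0 to 1); they miss things now and then, are a little off and sometimes report something else, mostly with a low value. They report only what shows in the picture. A call takes as long as a camera call.
- find_in(target, camera): "rect" ([centre column, centre row, width, height] in pixels, round what is visible of it).
- regions_of(target, camera): "pixels" (420x560 bool, what is visible of it) and "rect" ([centre column, centre row, width, height] in pixels, round what is visible of it).
The state is a dict: "t": time; "qpos": joint angles; "dq": joint speeds; "joint_torque": joint torques, N m; "ee_pos": TCP position; "ee_rot": TCP orientation; "contact_force": force on the tool from outside, world axes, zero at the start; "ft_torque": the same for the moment, N m; "finger_gap": finger opening in mm.
Only numpy, scipy, OpenCV 4.12 (cv2) and the standard library are available. Lean on these libraries where they do the work, as an engineer would, in place of code of your own. Each camera call takes 0.05 s, during which the arm holds its last target.

TASK

Check the red latch lever on the clear bin: with the outside of your closed fingers press it in towards the black grip bar until it stops, let it spring all the way back out, then press it in to its stop once more and finish while still holding it there, so that the gap left to the bar can be seen. Push only on the lever's outer side: do not pinch or hook it, do not touch the bar, and press without ramming. Leave the blue-levered bin and the loose things on the bench as they are.

Things in the scene. Friction and masses are not known exactly. Their poses are not given: they have to be found in the camera images.
- red_bin: Clear storage bin with a lid and a RED lever, fixed to the bench. 180 (its x) by 220 mm (its y); lid 192 by 232 mm, flat top 122 mm above the bench. Origin at the centre of the underside, z up; its -x side faces the robot, turned up to 0.3 rad either way. The lever lies between the grip bar and the lid's -x edge. A steel latch plate on its +y end swings open as the lever is pressed.
- red_bin_lever (a joint): Angle of the red lever about its upright pivot: 0 = fully out (rest), 0.30 rad = pressed in to its rigid stop. It springs back by itself when let go. At 0 its free end leans 0.30 rad away from the bar; at the stop it is parallel to the bar (along the bin's y), with a clear gap of about 15 mm left (12 mm at the rounded free end).
- red_bin_press (a point): Point to press on the red lever: on its outer face (away from the bar), 125 mm from the pivot, 6 mm out from the lever's middle plane, 165 mm above the bench. Moves with the lever: its x axis is level and points in the pressing direction (towards the bar); its -y runs along the lever to the free end; z up. Pressing here takes about 4 N at first and 8 N at the stop, over 37 mm of travel.
- red_bin_pivot (a point): Pivot axis of the red lever, on its middle plane at mid height (165 mm), at x = -20, y = +85 mm of the bin. Axes as for the press point. The lever is a level bar 12 mm thick, 24 mm high (153 to 177 mm above the bench, 31 mm clear above the lid), red outside and steel inside, 170 mm from pivot to free end.
- red_bin_bar (a point): Middle of the fixed black grip bar of the red-levered bin, not to be touched: 18 mm thick, level, along the bin's y from y = -92 to +85 mm at x = +10 mm, centreline 165 mm above the bench, on a post at each end. Axes are those of the bin.
- blue_bin: A like bin with a BLUE lever, otherwise the same size and build; leave alone. Origin at the centre of its underside.
- blue_bin_lever (a joint): Angle of the blue lever, 0 = fully out; leave it so.
- rack: Yellow tube rack with capped tubes, 70 by 200 mm, 78 mm high, loose. Origin at the centre of its underside.
- canister_a: White polyethylene canister with a white screw top, 66 mm across, 88 mm high, loose. Origin at the centre of its underside.
- canister_b: White polyethylene canister with a grey screw top, 66 mm across, 88 mm high, loose. Origin at the centre of its underside.
- jar: Brown glass reagent jar with a black cap, 68 mm across, 95 mm high, loose. Origin at the centre of its underside.
- spatula: Steel spatula 200 mm long lying flat on the bench, loose.

How it is judged:
By the outcome, as a careful person would: the job done as asked, in the order asked, and still so for the second after the job is handed in, while the arm keeps its last pose, push and grip.
It also fails if it takes over 46 s, if anything falls off the work surface, if the arm or the gripper's body presses on something with over 40 N, if the wrist force passes 120 N, or if a joint passes its speed limit or range.

## Working session

There is one attempt and no reset: what is moved stays moved. The work goes in short steps, Python scripts to look and compute and a shell command to move; the robot and the scene stay as the last step left them, time stands still between calls to the robot, and variables do not carry over. Pictures are saved under pics/ and viewed, and the job is handed in when it is done.

```bash
ls; mkdir -p pics; python3 - <<'E'
from workcell import *
import cv2, numpy as np
s=sense(); print({k:np.round(v,2).tolist() for k,v in s.items()})
for n in("top","side"):
    p,d=snapshot(n); cv2.imwrite(f"pics/{n}0.png",p[:,:,::-1]); np.save(f"pics/{n}0d.npy",d); print(n,calibration(n))
    for t in("red_bin","red_bin_lever","blue_bin","red_bin_press"):
        for r in find_in(t,n)[:2]: print(t,r)
E
```

```text
pics
{'t': 0.0, 'qpos': [72.6, 18.44, -4.01, 83.18, 1.3, 78.54, -3.26], 'dq': [0.07, 0.01, -0.01, 0.03, -0.03, 0.03, -0.02], 'joint_torque': [-0.0, -49.13, -0.4, -31.25, -0.06, 0.04, 0.0], 'ee_pos': [202.87, -616.95, 221.47], 'ee_rot': [-179.89, 0.01, 18.21], 'contact_force': [-0.27, -0.38, -0.27], 'ft_torque': [-0.02, -0.03, 0.02], 'finger_gap': 86.87}
top {'fx': 534.8331798988966, 'fy': 534.8331798988966, 'cx': 280.1529357531655, 'cy': 216.15619424790006, 'eye': array([ 337.95816495,  -19.11026252, 1723.95179227]), 'rotation': array([ 8.19120465e+00,  2.83785677e-02, -9.04717843e+01])}
red_bin {'rect': [211.5, 188.8, 82.8, 70.5], 'p': 0.83}
red_bin_lever {'rect': [205.6, 199.5, 54.3, 19.0], 'p': 0.72}
red_bin_lever {'rect': [307.7, 259.1, 24.4, 20.8], 'p': 0.31}
blue_bin {'rect': [338.2, 195.2, 82.5, 70.0], 'p': 0.83}
red_bin_press {'rect': [206.6, 200.6, 55.9, 14.3], 'p': 0.7}
side {'fx': 388.6942820546896, 'fy': 388.6942820546896, 'cx': 280.8528122107215, 'cy': 208.05180452235012, 'eye': array([ 22.94557558, 644.34661819, 879.16579394]), 'rotation': array([ 4.75440231e+01, -6.99769998e-02, -1.42419618e+02])}
red_bin {'rect': [196.9, 244.6, 113.5, 105.0], 'p': 0.8}
red_bin_lever {'rect': [286.1, 179.2, 86.1, 82.5], 'p': 0.68}
red_bin_lever {'rect': [201.0, 229.2, 60.4, 37.8], 'p': 0.6}
blue_bin {'rect': [289.0, 177.6, 87.6, 80.4], 'p': 0.76}
blue_bin {'rect': [203.2, 227.8, 67.4, 36.0], 'p': 0.65}
red_bin_press {'rect': [201.9, 227.8, 64.3, 41.3], 'p': 0.65}
red_bin_press {'rect': [296.6, 160.3, 51.2, 22.4], 'p': 0.63}
```

View pics/top0.png

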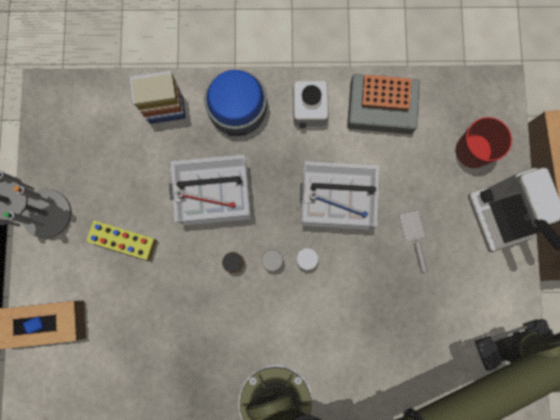

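View pics/side0.png

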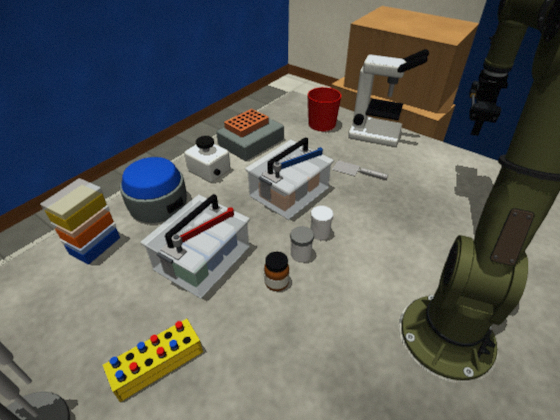

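Top view: red bin centred near (211,189), with its lever from about (180,196) to (235,206) and the bar above it in the picture. The blue bin is at (340,195), the jar at (233,262) and the canisters at (273,261) and (307,259). Next I measure the lever and bar.

```bash
cat > h.py <<'E'
from workcell import *
import cv2, numpy as np
from scipy.spatial.transform import Rotation as Ro
def ray(n,uv):
    c=calibration(n); uv=np.atleast_2d(uv).astype(float)
    d=np.c_[(uv[:,0]-c['cx'])/c['fx'],-(uv[:,1]-c['cy'])/c['fy'],-np.ones(len(uv))]
    return np.array(c['eye']),d@Ro.from_euler('xyz',c['rotation'],degrees=True).as_matrix().T
def onz(n,uv,z):
    e,d=ray(n,uv); return e+d*((z-e[2])/d[:,2])[:,None]
def deproj(n,uv,dep):
    e,d=ray(n,uv); return e+d*np.asarray(dep)[:,None]
def proj(n,P):
    c=calibration(n); q=(np.atleast_2d(P)-c['eye'])@Ro.from_euler('xyz',c['rotation'],degrees=True).as_matrix()
    return np.c_[c['cx']+c['fx']*q[:,0]/-q[:,2],c['cy']-c['fy']*q[:,1]/-q[:,2]]
E
python3 - <<'E'
from h import *
for n,box in (("top",(170,255,155,228)),("side",(140,255,190,295))):
    p=cv2.imread(f"pics/{n}0.png").astype(int); d=np.load(f"pics/{n}0d.npy")
    b,g,r=p[...,0],p[...,1],p[...,2]
    m=np.zeros(r.shape,bool); m[box[2]:box[3],box[0]:box[1]]=1
    red=m&(r>90)&(r>2*g)&(r>2*b); blk=m&(r<45)&(g<45)&(b<45)
    for nm,k in(("red",red),("blk",blk)):
        lab,st=cv2.connectedComponentsWithStats(k.astype(np.uint8))[1:3]
        i=1+np.argmax(st[1:,4]); v,u=np.nonzero(lab==i)
        P=onz(n,np.c_[u,v],165); D=deproj(n,np.c_[u,v],d[v,u])
        D=D[(d[v,u]>0)]
        for q,l in((P,"plane"),(D,"depth")):
            c=np.median(q,0); w,V=np.linalg.eigh(np.cov((q-c)[:,:2].T)); a=V[:,1]; s=(q-c)[:,:2]@a
            print(n,nm,l,len(u),"c",c.round(),"ang",np.degrees(np.arctan2(*a[::-1])).round(1),"ends",(c[:2]+a*s.min()).round(),(c[:2]+a*s.max()).round(), "z",np.percentile(q[:,2],[10,50,90]).round())
E
```

```text
top red plane 16 c [597. 122. 165.] ang 89.4 ends [597. 116.] [597. 131.] z [165. 165. 165.]
top red depth 16 c [596. 121. 177.] ang 86.5 ends [595. 115.] [596. 129.] z [173. 177. 179.]
top blk plane 5 c [672. 101. 165.] ang -164.7 ends [678. 103.] [669. 101.] z [165. 165. 165.]
top blk depth 5 c [672. 101. 171.] ang -158.2 ends [677. 103.] [668.  99.] z [166. 171. 173.]
side red plane 121 c [617. 182. 165.] ang 78.2 ends [601. 107.] [634. 264.] z [165. 165. 165.]
side red depth 121 c [608. 189. 176.] ang 78.3 ends [593. 115.] [625. 270.] z [175. 176. 178.]
side blk plane 456 c [666. 201. 165.] ang 95.9 ends [677.  95.] [655. 306.] z [165. 165. 165.]
side blk depth 456 c [663. 205. 170.] ang 94.9 ends [672. 101.] [655. 292.] z [147. 170. 174.]
```

```bash
python3 - <<'E'
from h import *
for n,(a,b,c,d) in (("top",(160,260,145,235)),("side",(130,260,185,300))):
    p=cv2.imread(f"pics/{n}0.png")[c:d,a:b]; cv2.imwrite(f"pics/{n}0z.png",cv2.resize(p,None,fx=6 if n=="top" else 5,fy=6 if n=="top" else 5,interpolation=cv2.INTER_CUBIC))
E
```

```text
(no output)
```

View pics/top0z.png

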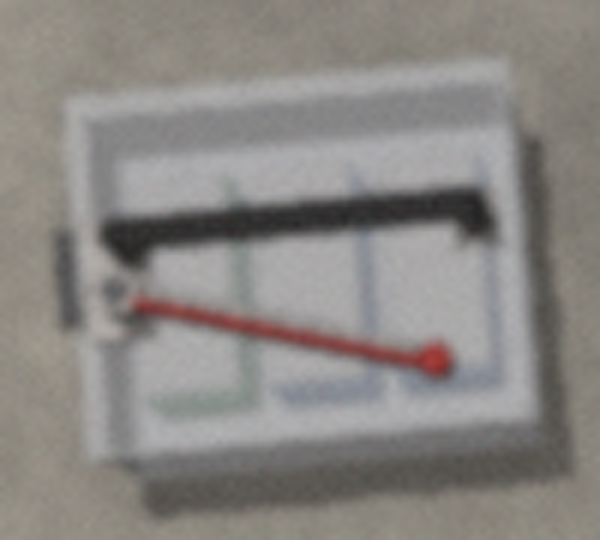

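View pics/side0z.png

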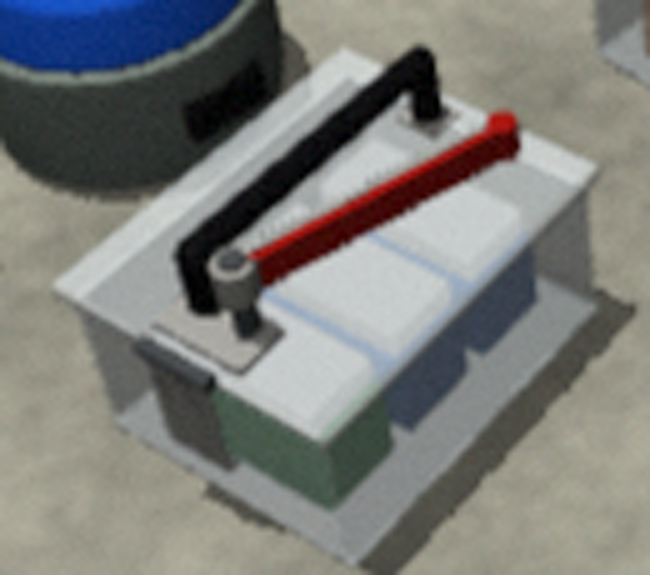

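```bash
cat >> h.py <<'E'
def B(pose):  # bin->world
    x,y,t=pose; R=np.array([[np.cos(t),-np.sin(t)],[np.sin(t),np.cos(t)]])
    return lambda q:np.c_[np.atleast_2d(q)[:,:2]@R.T+[x,y],np.atleast_2d(q)[:,2]]
def lev(s,off,z,a=0): # bin coords of lever point: s along from pivot, off toward bar
    t=0.30-a  # lean away (toward -x)
    d=np.array([-np.sin(t),-np.cos(t)]); nrm=np.array([np.cos(t),-np.sin(t)])
    return np.r_[np.array([-20,85])+s*d+off*nrm,z]
E
python3 - <<'E'
from h import *
from scipy.optimize import least_squares
z=lambda a:np.array(a)/6+[160,145]
zs=lambda a:np.array(a)/5+[130,185]
obs=[("top",[-20,85,178],z([120,288])),("top",lev(163,0,177),z([437,358])),
("top",[10,-80,174],z([465,203])),("top",[10,75,174],z([130,231])),
("side",lev(163,0,177),zs([503,122])),("side",[-20,85,180],zs([233,260])),
("top",[96,116,122],z([70,100])),("top",[96,-116,122],z([505,65])),("top",[-96,-116,122],z([537,415])),("top",[-96,116,122],z([92,458])),
("side",[96,116,122],zs([55,288])),("side",[96,-116,122],zs([345,50])),("side",[-96,-116,122],zs([597,168])),("side",[-96,116,122],zs([322,440]))]
def res(p,o=obs):
    return np.concatenate([(proj(n,B(p)(q))[0]-uv) for n,q,uv in o])
for sel in (obs,[o for o in obs if o[0]=="top"],[o for o in obs if o[0]=="side"]):
    r=least_squares(res,[640,190,0.1],loss="soft_l1",args=(sel,)); print(r.x.round(3)); 
r=least_squares(res,[640,190,0.1],loss="soft_l1"); print(res(r.x).reshape(-1,2).round(1).tolist())
f=B(r.x)
for nm,q in(("pivot",[-20,85,165]),("press0",lev(125,-6,165)),("press1",lev(125,-6,165,.3)),("tip0",lev(170,0,165)),("bar",[10,0,165]),):print(nm,f(q).round(1))
d,dd=None,None
t=r.x[2];print("press dirs start",np.degrees(t-.3),"stop",np.degrees(t))
# obstacles
for t in("jar","canister_a","rack","blue_bin"):
    for q in find_in(t,"top")[:2]: print(t,q['p'],onz("top",q['rect'][:2],90).round())
E
```

```text
[6.56621e+02 1.94377e+02 8.40000e-02]
[6.57656e+02 1.91969e+02 8.10000e-02]
[6.54225e+02 1.96865e+02 8.60000e-02]
[[-1.3, 0.7], [0.0, 0.4], [-3.5, 0.1], [-0.0, 0.2], [0.5, -0.9], [-0.2, -0.8], [-2.1, -0.7], [0.7, -1.6], [0.6, 1.5], [-1.7, 1.4], [-1.2, -1.4], [-0.1, -1.6], [1.2, -1.2], [0.1, -0.3]]
pivot [[629.5 277.4 165. ]]
press0 [[596.9 156.6 165. ]]
press1 [[634.1 152.3 165. ]]
tip0 [[593.1 111.3 165. ]]
bar [[666.6 195.2 165. ]]
press dirs start -12.36459069411292 stop 4.8241431598117765
jar 0.97 [[430. 118.  90.]]
canister_a 0.81 [[ 439. -105.   90.]]
canister_a 0.69 [[445.   8.  90.]]
rack 0.91 [[491. 464.  90.]]
blue_bin 0.83 [[ 637. -201.   90.]]
```

```bash
python3 -m pendant '2 3 4 0; 5 6 7 -.1; 9 9 8 -.2; 13 13 8 -.3; 17 17 8 -.4; 20 21 8 -.5; 23 25 8 -.53; 25 29 8 -.53; 26 33.5 8 -.53; 27 38 8 -.53; 28 42.5 8 -.53; 29 47 8 -.53' 0 20
```

```text
t: 1.9
ee_pos: [493.3, -145.0, 302.9]
ee_rot: [180.0, -0.0, -12.1]
contact_force: [0.5, -0.5, 0.3]
finger_gap: 2.6
```

```bash
python3 -m pendant '1 4.5 0 0; 2 9 0 0; 3 13.5 0 0; 4 18 0 0; 5 22.5 0 0; 6 27 0 0; 6.5 30 0 0; 6.5 31 -2 0; 6.5 31 -5 0; 6.5 31 -8 0; 6.5 31 -10 0; 6.5 31 -10 0'
python3 - <<'E'
from h import *
for n in("top","side"):
    p,d=snapshot(n); cv2.imwrite(f"pics/{n}1.png",p[:,:,::-1])
p=cv2.imread("pics/side1.png")[140:300,120:300]; cv2.imwrite("pics/side1z.png",cv2.resize(p,None,fx=3.7,fy=3.7,interpolation=cv2.INTER_CUBIC))
print(sense()['finger_gap'])
E
```

```text
t: 3.1
ee_pos: [556.2, 161.6, 199.5]
ee_rot: [179.9, 0.3, -12.2]
contact_force: [0.4, 0.3, -1.1]
finger_gap: 0.4
0.3380465113489217
```

View pics/side1z.png

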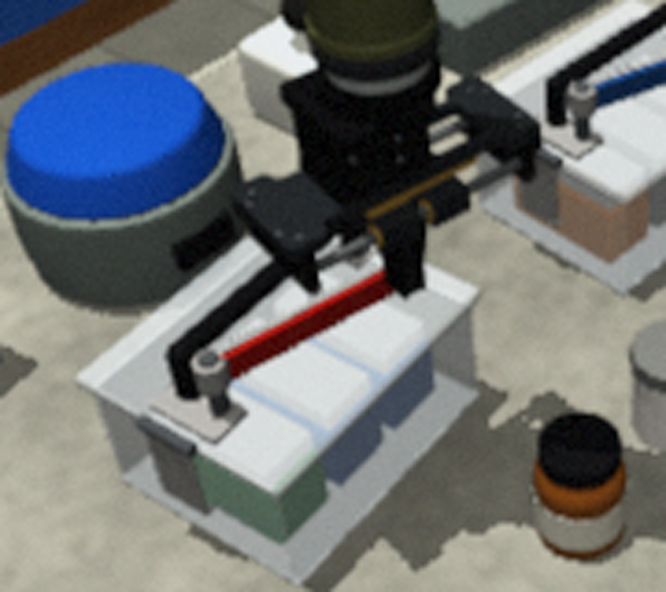

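View pics/top1.png

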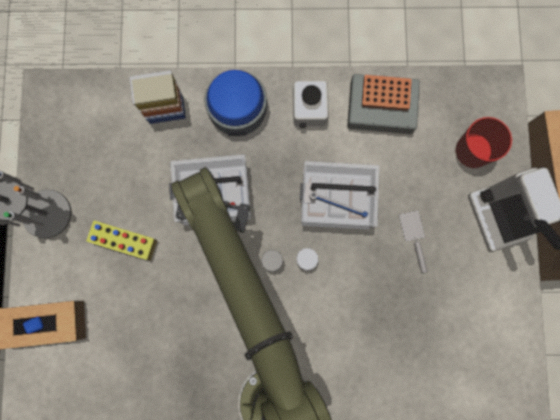

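```bash
python3 -m pendant '0 0 -1.5 0; 0 0 -3 0; 0 0 -4.5 0; 0 0 -5 0; .5 -.1 -5 0; 1 -.2 -5 0; 1.5 -.3 -5 0;1.8 -.3 -5 0; 2 -.3 -5 0;2.2 -.3 -5 0; 2.3 -.3 -5 0;2.3 -.3 -5 0'
```

```text
t: 4.4
ee_pos: [581.1, 159.6, 152.6]
ee_rot: [180.0, 0.0, -12.1]
contact_force: [-0.1, 0.2, 0.5]
finger_gap: 0.6
```

```bash
python3 -m pendant '.2 0 -.3 0; .4 0 -.4 0; .6 -.05 -.4 0; .8 -.05 -.4 0; 1 -.1 -.4 0.02; 1.2 -.1 -.4 0.04; 1.4 -.1 -.4 .06; 1.4 -.1 -.4 .06'
```

```text
t: 5.2
ee_pos: [594.5, 157.8, 148.0]
ee_rot: [179.9, 0.1, -8.7]
contact_force: [-4.8, -2.1, 1.3]
finger_gap: 0.3
```

```bash
python3 -m pendant '.3 -.05 0 .03; .6 -.1 0 .06; .9 -.15 0 .09; 1.2 -.2 0 .12; 1.5 -.3 0 .15; 1.8 -.4 0 .18; 2.0 -.45 0 .2; 2.2 -.5 0 .21; 2.4 -.55 0 .22; 2.5 -.55 0 .23; 2.5 -.6 0 .23'
python3 - <<'E'
from h import *
s=sense();print(s['contact_force'],s['ee_pos'])
E
```

```text
t: 6.3
ee_pos: [618.6, 153.0, 148.1]
ee_rot: [-180.0, 0.2, 4.5]
contact_force: [-7.2, 0.7, 0.8]
finger_gap: 0.7
[-7.21809978  0.69438732  0.84958954] [618.64325394 153.01080767 148.06938682]
```

Spring force is rising as expected. I creep on to find the stop.

```bash
python3 -m pendant '.15 0 0 0; .3 -.05 0 0; .4 -.05 0 0; .4 -.05 0 0'; python3 -m pendant '.1 0 0 0; .2 0 0 0; .2 0 0 0';python3 -m pendant '.1 0 0 0; .2 0 0 0; .2 0 0 0'
```

```text
t: 6.7
ee_pos: [622.4, 153.0, 148.1]
ee_rot: [-179.9, 0.2, 4.5]
contact_force: [-8.1, -0.1, 0.5]
finger_gap: 0.5
t: 7.0
ee_pos: [624.1, 153.1, 148.1]
ee_rot: [-180.0, 0.2, 4.5]
contact_force: [-7.6, -0.2, 0.8]
finger_gap: 0.3
t: 7.3
ee_pos: [625.0, 153.1, 148.1]
ee_rot: [-180.0, 0.4, 4.6]
contact_force: [-11.1, -0.9, 2.5]
finger_gap: 0.5
```

```bash
python3 -m pendant '.1 0 0 0; .2 0 0 0; .2 0 0 0; .2 0 0 0'
python3 - <<'E'
from h import *
for n in("top","side"):
    p,d=snapshot(n); cv2.imwrite(f"pics/{n}2.png",p[:,:,::-1])
p=cv2.imread("pics/side2.png")[140:300,120:300]; cv2.imwrite("pics/side2z.png",cv2.resize(p,None,fx=3.7,fy=3.7,interpolation=cv2.INTER_CUBIC))
s=sense();print(s['contact_force'],s['ee_pos'])
E
```

```text
t: 7.7
ee_pos: [625.1, 153.1, 148.0]
ee_rot: [180.0, 0.6, 4.6]
contact_force: [-15.9, -2.0, 7.3]
finger_gap: 0.2
[-15.74306387  -1.41602207   6.84784688] [625.13472069 153.05969099 148.03801522]
```

View pics/side2z.png

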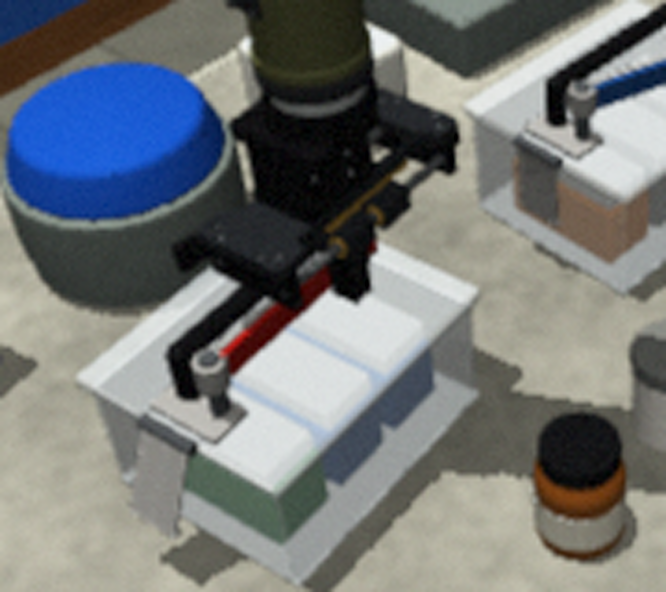

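The lever is at its stop: TCP x hardly moved over the last 2 mm of command while force rose to 16 N, and the latch plate (about (165,470) in the crop) has swung open. Now I release it fully.

```bash
python3 -m pendant '-.5 0 0 0; -1 .1 0 -.03; -1.5 .2 0 -.07; -2 .3 0 -.12; -2.5 .4 0 -.17; -3 .5 0 -.22; -3.5 .6 0 -.26; -4 .6 0 -.29; -4.6 .6 0 -.29; -5.2 .6 0 -.29; -5.8 .6 0 -.29; -5.8 .6 0 -.29'
python3 -m pendant '0 0 0 0; 0 0 0 0;0 0 0 0;0 0 0 0'
python3 - <<'E'
from h import *
for n in("top","side"):
    p,d=snapshot(n); cv2.imwrite(f"pics/{n}3.png",p[:,:,::-1])
p=cv2.imread("pics/side3.png")[140:300,120:300]; cv2.imwrite("pics/side3z.png",cv2.resize(p,None,fx=3.7,fy=3.7,interpolation=cv2.INTER_CUBIC))
# compare visible red pixels to before
for k in(0,2,3):
    q=cv2.imread(f"pics/side{k}.png")[190:250,160:250].astype(int); m=(q[...,2]>90)&(q[...,2]>2*q[...,1])&(q[...,2]>2*q[...,0]); v,u=np.nonzero(m); s=u<190-160+5
    print(k,m.sum(),u.max()+160,v[u==u.max()].mean()+190, np.polyfit(u,v,1).round(3))
s=sense();print(s['contact_force'],s['ee_pos'])
E
```

```text
t: 9.0
ee_pos: [572.0, 157.7, 149.0]
ee_rot: [180.0, -0.1, -12.2]
contact_force: [0.2, 0.0, -0.2]
finger_gap: 0.6
t: 9.4
ee_pos: [572.3, 158.0, 148.5]
ee_rot: [-180.0, 0.0, -12.2]
contact_force: [0.3, 0.2, 0.8]
finger_gap: 0.5
0 121 232 209.0 [-0.534 57.113]
2 34 194 223.0 [-0.889 63.117]
3 41 208 221.0 [-0.55  57.596]
[ 0.21839676 -0.00949051 -0.33160206] [572.18042191 158.0301698  148.48427794]
```

View pics/side3z.png

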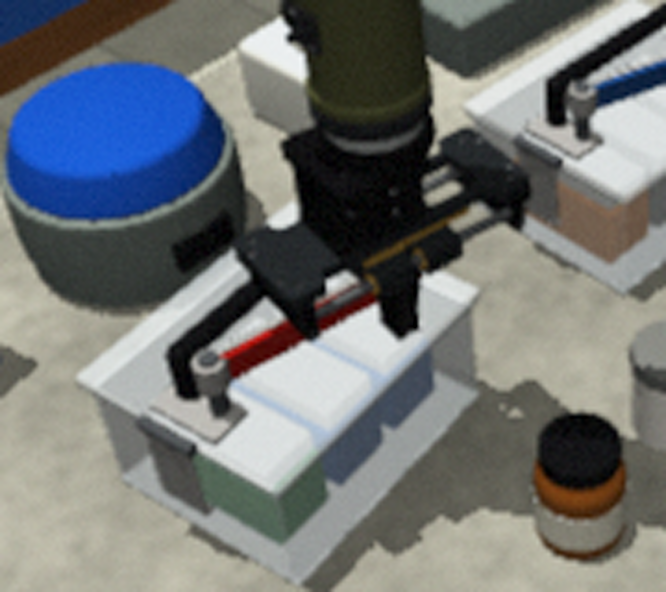

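The lever line is back at its rest slope, the plate is closed and the contact force is zero. Second press.

```bash
python3 -m pendant '.4 0 0 0; .8 0 0 0; 1.1 0 0 0; 1.4 0 0 0; 1.7 0 0 .01; 2 -.05 0 .03; 2.3 -.1 0 .06; 2.6 -.15 0 .09; 2.9 -.2 0 .12; 3.2 -.2 0 .15; 3.5 -.3 0 .18; 3.8 -.4 0 .21'
python3 -m pendant '.3 -.05 0 .03; .6 -.1 0 .05; .8 -.15 0 .07; 1 -.2 0 .08; 1.2 -.2 0 .08; 1.4 -.2 0 .08; 1.5 -.2 0 .08; 1.6 -.2 0 .08; 1.7 -.2 0 .08; 1.75 -.2 0 .08; 1.75 -.2 0 .08'
```

```text
t: 10.7
ee_pos: [608.8, 153.2, 147.9]
ee_rot: [179.9, 0.2, -0.0]
contact_force: [-5.6, -1.9, 1.2]
finger_gap: 0.3
t: 11.8
ee_pos: [625.0, 151.9, 147.9]
ee_rot: [179.9, 0.4, 4.6]
contact_force: [-9.0, -1.9, 4.3]
finger_gap: 0.4
```

```bash
python3 -m pendant '.1 0 0 0; .2 0 0 0; .25 0 0 0; .25 0 0 0;.25 0 0 0'; python3 -m pendant '0 0 0 0; 0 0 0 0;0 0 0 0;0 0 0 0;0 0 0 0'
python3 - <<'E'
from h import *
for n in("top","side"):
    p,d=snapshot(n); cv2.imwrite(f"pics/{n}4.png",p[:,:,::-1])
p=cv2.imread("pics/side4.png")[140:300,120:300]; cv2.imwrite("pics/side4z.png",cv2.resize(p,None,fx=3.7,fy=3.7,interpolation=cv2.INTER_CUBIC))
for k in(0,2,3,4):
    q=cv2.imread(f"pics/side{k}.png")[190:250,160:250].astype(int); m=(q[...,2]>90)&(q[...,2]>2*q[...,1])&(q[...,2]>2*q[...,0]); v,u=np.nonzero(m)
    print(k,np.polyfit(u,v,1).round(3))
s=sense();print(s['contact_force'],s['ee_pos'],s['t'])
E
```

```text
t: 12.3
ee_pos: [625.2, 151.9, 147.9]
ee_rot: [179.9, 0.6, 4.6]
contact_force: [-16.4, -2.1, 6.5]
finger_gap: 0.3
t: 12.8
ee_pos: [625.2, 151.9, 147.9]
ee_rot: [179.9, 0.6, 4.6]
contact_force: [-16.4, -4.0, 7.5]
finger_gap: 0.4
0 [-0.534 57.113]
2 [-0.889 63.117]
3 [-0.55  57.596]
4 [-0.9   63.357]
[-15.02917239  -2.83666276   7.6260752 ] [625.19646801 151.85859957 147.88458013] 12.9
```

View pics/side4z.png

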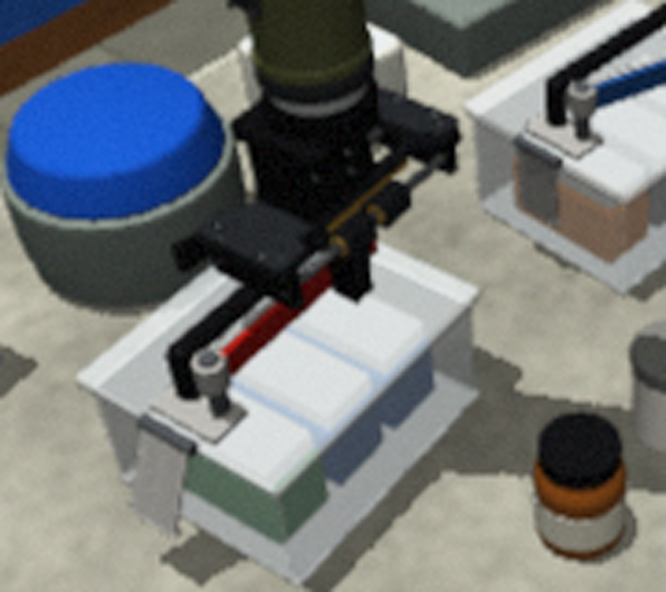

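View pics/top4.png

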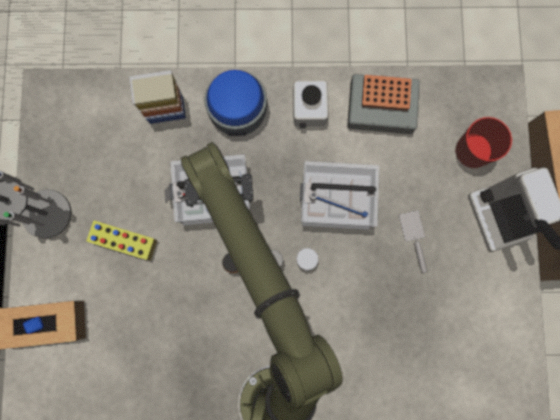

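The plate is open again, the lever slope matches the first stop (-0.90 vs -0.89), and the hold is steady at about 16 N. The other objects are in place.

```bash
python3 -c "
from workcell import *
print(finish_job())"
```

```text
the job is handed in; nothing more can be done
None
```

I pressed the red lever to its stop, let it spring fully back, and pressed it to the stop again. I handed the job in at about 13 s, still holding it there. I used the side of the closed fingers, on the lever's outer face only.

- **At the stop:** both times the tool stopped at x ≈ 625 mm while the pressing force rose from about 8 N to 16 N. The latch plate was seen swung open each time, and the lever's slope in the side picture agreed (-0.89 first, -0.90 second).
- **Released:** between the presses the contact force was about zero, the plate was closed, and the lever was back near its rest slope (-0.55, against -0.53 at the start).
- **Surroundings:** in the last pictures the blue lever, rack, spatula and white-topped canister look unmoved. The arm hides the jar and the grey-topped canister from above; the side view shows the jar still in place.
- **Not confirmed:** the arm hides most of the gap to the bar from the top camera, so I did not measure it. An upward force of about 7 N also appears at the stop. I put it down to friction on the lever, since by the given sizes the gripper body is about 40 mm above the bar, but I did not check this separately.

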